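# Park the hand stamp in its covered stand

### The arm

A 6-joint arm with a two-finger parallel gripper is mounted at the origin on a cart in front of the work surface, level with it; the furniture and walls round the work are solid. World frame = base frame: x ahead of the robot, y to its left, z up, the work surface at z = 0. Lengths are in mm, angles in rad, forces in N, time in s.
With the tool pointing down it reaches from about 275 to 750 mm from the base axis. Payload 10.2 kg.
Tool frame: the origin (TCP) lies midway between the tips of the shut fingers; the grasp point (between the pads) lies 19 mm behind it; z points along the fingers, y is the line along which they close (so a half turn about z gives the same grasp; the last joint's range is limited). The gripper opens to 85 mm and grips with 20 to 120 N. Pads are 22 mm wide; open, the fingers measure 114 mm over their backs; the gripper's body (76 mm by 85 mm) begins 54 mm behind the grasp point. The pads swing forward as they close: fully open they stand 13 mm farther back than shut.
Start: joints at [1.006, 0.313, 1.498, -0, 1.331, -0.223], TCP at [175.984, 494.632, 231.294] pointing down, gripper open.
Joint ranges: [-2.94, 2.94], [-0.97, 2.17], [0.19, 2.56], [-1.23, 4.37], [0.02, 3.11], [-2.88, 2.88]. Speed limits (rad/s): [2.39, 2.39, 3.01, 3.14, 3.14, 3.14].

### API

Orientations are given as a unit quaternion [w, x, y, z].
In Python, from rig import sense, capture, finish_job, find_in, place_of gives the robot as it stands. The module is installed in compiled form; this text tells all that it offers.
- The arm moves only by the shell command python3 -m jog 'ROWS' [FORCE]. ROWS is JSON, a list of rows, each an object of numbers: "tx", "ty", "tz": the shift along the tool's x, y, z in mm; "ax", "ay", "az": the turn, a rotation vector about the tool's x, y, z in rad; "jaw": the closure, from -1 (fully open) to 1 (shut), so that 0 is half open. In form: [{"tx": .., "ty": .., "tz": .., "ax": .., "ay": .., "az": .., "jaw": ..}, ...]. A call has 1 to 5 rows; each row shifts and turns the commanded pose from where the row before left it, along the tool's axes as they then stand; what a row does not reach is not made up. A row lasts 1/8 s, in which the tool goes at most 62.5 mm and 10.7 degrees, less where a joint would pass 70% of its speed; a pose out of reach is approached as far as the arm can. A call with a gripper value outside its range is refused whole. The fingers move at their own pace and stop on an object; FORCE is the grip in N (left out, the last holds). Time passes only in rows, so rows that do not move let the fingers close. It gives the time, the measured TCP pose, the force, the opening and the grip force at its end, in the units of the state.
- sense(): the state, without advancing time (a new reading comes with each control period).
- capture(name): name is "side" or "top" or "wrist"; returns a dict with "color" (480x640x3 uint8, red, green, blue), "depth" (480x640 float32, mm along the optical axis (not along the pixel's ray), 0 where there is no reading), "fx", "fy", "cx", "cy" (pixels), "camera_from_world" (4x4, takes a point from world to camera coordinates); the wrist camera has in their place "mount" (4x4, takes a point from camera to tool coordinates, whose origin is the TCP and whose axes are the flange's). Camera axes: x right, y up, looking along -z (the intrinsics and any distortion apply to the point x, -y, -z); pixel columns grow to the right and rows downward; lengths in mm; the calibration is good to about 2 mm. A picture is of the moment at which its call begins: read the wrist's pose just before it.
- finish_job(): hands the job in; it is judged then, once.
Trained networks look in the newest picture that a camera, given by its name, has taken for a name from the list of things; names that differ only in an ending like _2 or _b are one class to them, and where a whole thing is asked for, a point or a joint stands for the part that bears it (a point fixed in the world has none). Each returns a list of dicts, best first, with "conf" (0 to 1); they miss things now and then, are a little off and sometimes report something else, mostly with a low value. They report only what shows in the picture. A call takes as long as a camera call. They do not tell look-alikes from the thing itself.
- find_in(query, camera): "centre" ([column, row] in pixels, amid what is visible of it).
- place_of(query, camera): "centre" ([column, row] in pixels: a listed point, or the origin of a listed thing).
The state is a dict: "time_s": time; "joints": joint angles; "dq": joint speeds; "tau": joint torques, N m; "eef_pos": TCP position; "ee_rot": TCP orientation; "force": force on the tool from outside, world axes, zero at the start; "wrist_torque": the same for the moment, N m; "grip_width": opening from 0.0 (shut) to 1.0 (fully open); "grip_force": force on a finger pad.
Only numpy, scipy, OpenCV 4.12 (cv2) and the standard library are available. Lean on these libraries where they do the work, as an engineer would, in place of code of your own. Each camera call takes 0.05 s, during which the arm holds its last target. There are 200 camera calls.

### The job

Put the round hand stamp away: stand its foot on the open porch of the wooden stamp stand, then slide it along under the slotted cover, gently and by feel, until the foot drops into the hidden seat, and leave it there upright and let go. The seat may be anywhere along the slot and cannot be seen, so stop as soon as the stamp is caught and never force it. Leave the other things on the desk alone.

Things in the scene. Friction and masses are not known exactly. Their poses are not given: they have to be found in the camera images.
- stamp_grip (a point): Loose round hand stamp (about 0.1 to 0.2 kg), standing upright on the desk: a dark steel disc foot 46 mm across and 6 mm thick, a 16 mm neck, then an upright dark wooden cylinder handle 22 mm across from 20 to 74 mm above the underside. This point is on its axis, half-way up the handle, 47 mm above the underside of the foot; z runs up the axis.
- stamp_foot (a point): Centre of the underside of the same stamp's disc foot; z runs up the stamp's axis.
- stand: Fixed low wooden stamp stand, 250 x 72 mm, its cover's top 25.5 mm above the desk. Origin on the desk, on the slot's line; x runs along the slot from the open porch (x -130 to -50 mm) to the closed end (+120). Under the cover the foot rides on, at porch height, in a channel 52 mm wide on two rails hidden beside a central groove. More than 20 N between stamp and stand counts as forcing it.
- porch (a point): Point on top of the porch, an open flat deck 14 mm above the desk with flared guide cheeks, on the slot's line at x = -90 mm of the stand: where the centre of the foot can be set down. Axes as the stand's. The polished foot slides easily on the waxed wood (friction about 0.25).
- slot_end (a point): Closed end of the slot in the cover, at x = 72 mm of the stand, height of the cover's top; axes as the stand's. The slot is 22 mm wide (the neck passes, the handle stays above) and the cover's underside is 21.5 mm above the desk.
- seat_span (a point): Middle of the span in which the hidden seat may lie: x = 19.5 mm of the stand, on the slot's line, 9 mm above the desk. The seat's true centre is up to 37 mm nearer or farther along x, and not measured. It is a round pocket 5 mm deep with about 1.5 mm play: a foot slid over it without being held up drops in by its weight, its underside then 9 mm above the desk, and is caught by the hard far edge.
- figure0: Bystander: small pale blue rounded figure, 56 x 56 x 60 mm, loose; origin under its centre. It stands on the other side of the stand from the stamp.
- tape_measure: Bystander: yellow tape measure, 35 x 71 x 60 mm, loose, beside the stand; origin under its centre.
- eraser: Bystander: eraser in a blue sleeve, 21 x 52 x 12 mm, loose, beside the stand; origin under its centre.
Things that resemble listed ones, but are neither listed nor needed, are in the scene too. Of the things that look like the part that bears stamp_grip, take the one that is nearest to the robot's base at the start.

How it is judged:
By the outcome, as a careful person would: the job done as asked, in the order asked, and still so for the second after the job is handed in, with the robot touching nothing.
It also fails if it takes over 48 s, if anything falls off the work surface, if the arm or the gripper's body presses on something with over 40 N, if the wrist force passes 120 N, or if a joint passes its speed limit or range.

## Working session

There is one attempt and no reset: what is moved stays moved. The work goes in short steps, Python scripts to look and compute and a shell command to move; the robot and the scene stay as the last step left them, time stands still between calls to the robot, and variables do not carry over. Pictures are saved under pics/ and viewed, at most 10 in all, crops included, and the job is handed in when it is done.

```bash
mkdir -p pics; cat > h.py <<'E'
import numpy as np, cv2
from rig import *
from scipy.spatial.transform import Rotation as R
def world(c,u,v,z=None,d=None):
    # pixel -> world, by depth d or on plane z
    r=np.array([(u-c["cx"])/c["fx"],-(v-c["cy"])/c["fy"],-1.])
    M=np.linalg.inv(c["camera_from_world"]); o=M[:3,3]; w=M[:3,:3]@r
    t=d if d is not None else (z-o[2])/w[2]
    return o+t*w
def dep(c,u,v):
    p=c["depth"][int(v)-2:int(v)+3,int(u)-2:int(u)+3]; p=p[p>0]
    return float(np.median(p)) if p.size else None
E
python3 - <<'E'
from h import *
np.set_printoptions(precision=1,suppress=True)
print(sense())
H=dict(stamp_grip=47,stamp_foot=0,stand=0,porch=14,slot_end=25.5,seat_span=9,figure0=0,tape_measure=0,eraser=0)
for n in("top","side"):
    c=capture(n); cv2.imwrite(f"pics/{n}0.png",c["color"][:,:,::-1])
    print(n,[k for k in c], np.linalg.inv(c["camera_from_world"])[:3,3])
    for q,z in H.items():
        for f in place_of(q,n)[:4]:
            u,v=f["centre"]; print(q,round(f["conf"],2),np.round([u,v]),world(c,u,v,z=z))
E
```

```text
{'time_s': 0.0, 'joints': array([ 1. ,  0.3,  1.5,  0. ,  1.3, -0.2]), 'dq': array([ 0., -0., -0.,  0.,  0., -0.]), 'tau': array([  0. , -41.2, -26. ,  -0. ,   0. ,  -0. ]), 'eef_pos': array([175.8, 494.4, 230.7]), 'ee_rot': array([-0. ,  0.2,  1. , -0. ]), 'force': array([-0.6, -0.1, -0.1]), 'wrist_torque': array([ 0.,  0., -0.]), 'grip_force': 0.0, 'grip_width': 0.9990012242854642}
top ['color', 'depth', 'fx', 'fy', 'cx', 'cy', 'camera_from_world'] [ 559.5   37.8 1278. ]
stamp_grip 0.83 [201. 283.] [527.6 293.8  47. ]
stamp_grip 0.77 [335. 147.] [857.7 -12.   47. ]
stamp_grip 0.53 [338. 203.] [722.5 -21.6  47. ]
stamp_foot 0.79 [209. 283.] [527.5 284.3   0. ]
stamp_foot 0.67 [333. 152.] [855.  -9.   0.]
stamp_foot 0.6 [185. 248.] [611.5 345.2   0. ]
stamp_foot 0.6 [328. 277.] [548.5  -1.9   0. ]
stand 0.93 [325. 284.] [531.2   4.1   0. ]
porch 0.57 [320. 319.] [447.8  14.   14. ]
porch 0.36 [356. 286.] [528.5 -69.1  14. ]
porch 0.23 [448. 291.] [ 520.6 -293.    14. ]
slot_end 0.57 [332. 250.] [612.  -11.4  25.5]
slot_end 0.52 [326. 276.] [550.3   1.8  25.5]
seat_span 0.97 [330. 279
[... 351 characters left out ...]
]
stamp_grip 0.74 [420. 237.] [847.9 -15.9  47. ]
stamp_grip 0.65 [263. 178.] [611.  349.9  47. ]
stamp_foot 0.91 [415. 252.] [846.5  -7.4   0. ]
stamp_foot 0.9 [266. 195.] [611.4 343.5   0. ]
stamp_foot 0.83 [365. 272.] [721.  -21.3   0. ]
stand 0.82 [272. 291.] [529.4  -3.3   0. ]
porch 0.93 [226. 293.] [442.5  11.2  14. ]
slot_end 0.66 [310. 273.] [606.9 -10.1  25.5]
seat_span 0.91 [285. 286.] [554.7  -7.1   9. ]
seat_span 0.71 [309. 277.] [607.3  -1.1   9. ]
seat_span 0.19 [275. 314.] [516.7 -72.    9. ]
figure0 0.84 [319. 421.] [ 518.2 -300.     0. ]
figure0 0.22 [272. 293.] [528.   -7.5   0. ]
tape_measure 0.81 [298. 255.] [611.6  82.4   0. ]
eraser 0.58 [272. 314.] [512.8 -63.2   0. ]
```

View pics/top0.png

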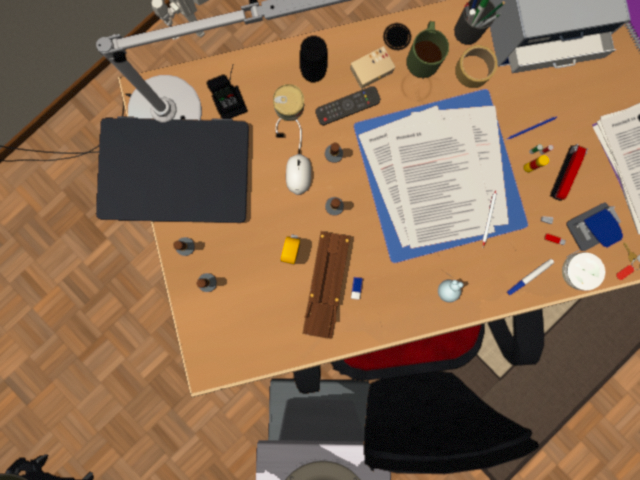

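View pics/side0.png

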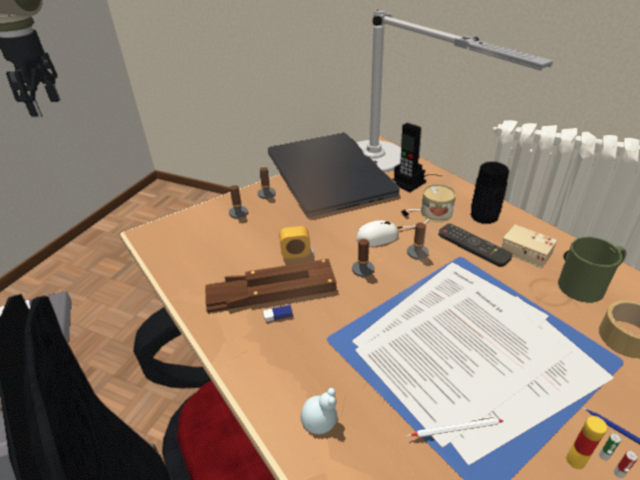

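Top view: four look-alike stamps at pixels [207,283], [184,246], [335,205] and [336,152], with bases about 600, 700, 725 and 855 mm from the robot. The stand runs from its porch at [319,325] to the closed end at [335,240]. I choose [207,283] because it is nearest. Next comes one close crop and a depth check.

```bash
python3 - <<'E'
from h import *
np.set_printoptions(precision=1,suppress=True)
a=cv2.imread("pics/top0.png"); b=cv2.imread("pics/side0.png")
cv2.imwrite("pics/crop.png",np.hstack([cv2.resize(a[225:345,165:285],(400,400)),cv2.resize(b[150:320,180:350],(400,400))]))
for n in("top","side"):
    c=capture(n); d=c["depth"]
    v,u=np.mgrid[0:480,0:640]
    r=np.stack([(u-c["cx"])/c["fx"],-(v-c["cy"])/c["fy"],-np.ones(u.shape)],-1)*d[...,None]
    M=np.linalg.inv(c["camera_from_world"]); P=(r@M[:3,:3].T+M[:3,3])[d>0]
    s=P[(np.hypot(P[:,0]-525,P[:,1]-290)<45)]
    for lo,hi in((-5,4),(4,15),(25,68),(68,82)):
        q=s[(s[:,2]>lo)&(s[:,2]<hi)]
        if len(q):print(n,lo,hi,len(q),q.mean(0),(q.max(0)+q.min(0))/2)
    w=P[(abs(P[:,0]-530)<135)&(abs(P[:,1])<60)&(P[:,2]>20)&(P[:,2]<32)]
    rc=cv2.minAreaRect(w[:,:2].astype(np.float32)); print("cover",rc,np.median(w[:,2]))
    w=P[(abs(P[:,0]-530)<135)&(abs(P[:,1])<60)&(P[:,2]>9)&(P[:,2]<32)]
    rc=cv2.minAreaRect(w[:,:2].astype(np.float32)); print("stand",rc)
c=capture("wrist");print(c["mount"],c["fx"],R.from_quat(np.roll(sense()["ee_rot"],-1)).as_matrix())
E
```

```text
top -5 4 716 [523.  289.2   0.6] [525.3 290.2  -0.5]
top 4 15 259 [529.2 288.1   6.7] [526.5 289.3   8.8]
top 25 68 38 [531.3 281.9  48.2] [530.2 283.4  47.2]
top 68 82 73 [530.1 289.5  74.8] [530.3 289.9  75.9]
cover ((533.556884765625, 1.7956047058105469), (74.74795532226562, 244.40567016601562), 80.55020904541016) 26.721126249738063
stand ((530.7168579101562, 0.3151512145996094), (255.45359802246094, 118.65412139892578), 0.11038864403963089)
side -5 4 387 [522.4 283.3   1.7] [524.8 289.2   1.1]
side 4 15 167 [526.7 283.8   7.4] [521.9 280.1   9.1]
side 25 68 145 [527.  282.   46.6] [527.7 285.   46.8]
side 68 82 56 [527.  285.4  73.7] [527.3 287.8  73.3]
cover ((547.7509765625, -1.4260787963867188), (76.92234802246094, 210.13790893554688), 80.79532623291016) 26.810124779407943
stand ((526.3928833007812, -11.26812744140625), (104.86796569824219, 249.53321838378906), 80.22248840332031)
[[   0.     1.     0.3   68.9]
 [   1.    -0.    -0.     0.7]
 [  -0.     0.3   -1.  -142.8]
 [   0.     0.     0.     1. ]] 415.2071204838873 [[-0.9  0.3  0. ]
 [ 0.3  0.9  0. ]
 [ 0.   0.  -1. ]]
```

View pics/crop.png

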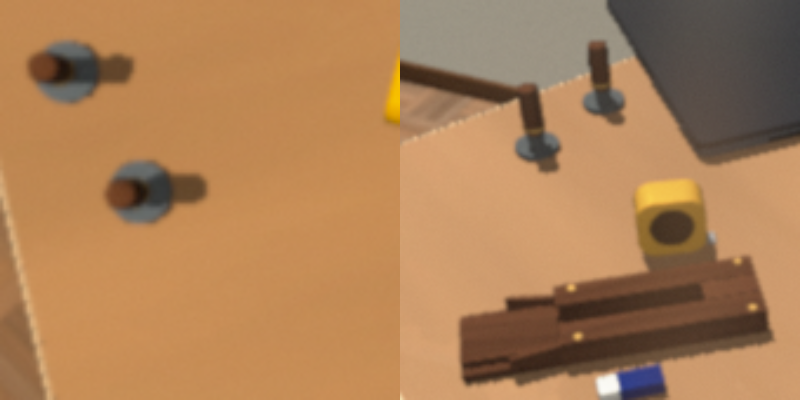

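The crop shows the chosen stamp upright and free-standing at crop [130,190] (left panel), with its twin farther off at [60,70]. In the right panel the stand's porch is at the lower left. Depth puts the stamp near (528,288) with its top at 74 mm, as it must be. Now I work out the move to a hover.

```bash
cat >> h.py <<'E'
def plan(pos,yaw_deg=None,n=5):
    "print what to type: tool-axes shifts from here to pos with tool y at yaw"
    s=sense(); m=R.from_quat(np.roll(s["ee_rot"],-1)).as_matrix()
    y0=np.arctan2(m[1,1],m[0,1]); dy=0 if yaw_deg is None else (np.radians(yaw_deg)-y0+np.pi)%(2*np.pi)-np.pi
    d=(np.array(pos)-s["eef_pos"])/n
    print("yaw",round(np.degrees(y0),1),"dyaw",round(dy,3),"tilt",np.round(m[:,2],3),"pos",np.round(s["eef_pos"],1),"dist",np.round(np.linalg.norm(d)*n))
    for i in range(n):
        # shift is taken along axes at row start
        t=(R.from_euler('z',dy*i/n).as_matrix()@m).T@d
        print('{"tx":%.0f,"ty":%.0f,"tz":%.0f,"az":%.3f}'%(*t,-dy/n))
E
python3 -c "
from h import *
plan((500,230,231),-9.4,10)"
```

```text
yaw 70.4 dyaw -1.393 tilt [ 0.  0. -1.] pos [176.  494.6 231.3] dist 418.0
{"tx":-39,"ty":-14,"tz":0,"az":0.139}
{"tx":-41,"ty":-8,"tz":0,"az":0.139}
{"tx":-42,"ty":-3,"tz":0,"az":0.139}
{"tx":-42,"ty":3,"tz":0,"az":0.139}
{"tx":-41,"ty":9,"tz":0,"az":0.139}
{"tx":-39,"ty":14,"tz":0,"az":0.139}
{"tx":-37,"ty":20,"tz":0,"az":0.139}
{"tx":-34,"ty":25,"tz":0,"az":0.139}
{"tx":-30,"ty":29,"tz":0,"az":0.139}
{"tx":-26,"ty":33,"tz":0,"az":0.139}
```

```bash
python3 -m jog '[{"tx":-39,"ty":-14,"az":0.139},{"tx":-41,"ty":-8,"az":0.139},{"tx":-42,"ty":-3,"az":0.139},{"tx":-42,"ty":3,"az":0.139},{"tx":-41,"ty":9,"az":0.139}]'
python3 -m jog '[{"tx":-39,"ty":14,"az":0.139},{"tx":-37,"ty":20,"az":0.139},{"tx":-34,"ty":25,"az":0.139},{"tx":-30,"ty":29,"az":0.139},{"tx":-26,"ty":33,"az":0.139}]'
python3 -m jog '[{"tz":0}]'
python3 - <<'E'
from h import *
np.set_printoptions(precision=1,suppress=True)
s=sense(); print(s["eef_pos"],s["joints"],s["force"])
c=capture("wrist"); m=np.eye(4); m[:3,:3]=R.from_quat(np.roll(s["ee_rot"],-1)).as_matrix(); m[:3,3]=s["eef_pos"]
c["camera_from_world"]=np.linalg.inv(m@c["mount"])
cv2.imwrite("pics/w1.png",c["color"][:,:,::-1])
import pickle; pickle.dump(c,open("w1.pkl","wb"))
for q,z in dict(stamp_grip=47,stamp_foot=0,stand=0,porch=14,slot_end=25.5,seat_span=9,tape_measure=0,eraser=0).items():
    for f in place_of(q,"wrist")[:2]: u,v=f["centre"]; print(q,round(f["conf"],2),np.round([u,v]),world(c,u,v,z=z))
plan((528,287.5,231),-9.4,2)
E
```

```text
[176.  494.6 231.3] [ 1.   0.3  1.5  0.   1.3 -0.2] [ 0.2  0.1 -1.3]
yaw 70.4 dyaw -1.393 tilt [ 0.  0. -1.] pos [176.  494.6 231.3] dist 408.0
{"tx":-201,"ty":-39,"tz":0,"az":0.697}
{"tx":-179,"ty":99,"tz":0,"az":0.697}schema error: expected keys tx, ty, tz, ax, ay, az, jaw
schema error: expected keys tx, ty, tz, ax, ay, az, jaw
schema error: expected keys tx, ty, tz, ax, ay, az, jaw
```

View pics/w1.png

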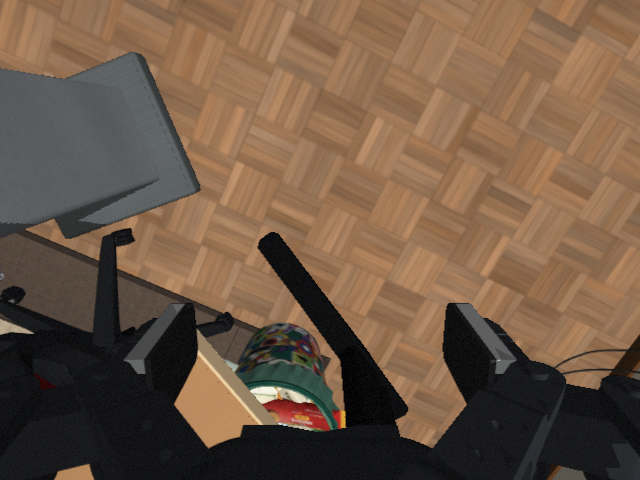

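The arm did not move because every row needs all seven keys. The wrist picture shows only the floor, with the fingers at [160,360] and [480,350].

```bash
python3 -m jog '[{"tx":-39,"ty":-14,"tz":0,"ax":0,"ay":0,"az":0.139,"jaw":-1},{"tx":-41,"ty":-8,"tz":0,"ax":0,"ay":0,"az":0.139,"jaw":-1},{"tx":-42,"ty":-3,"tz":0,"ax":0,"ay":0,"az":0.139,"jaw":-1},{"tx":-42,"ty":3,"tz":0,"ax":0,"ay":0,"az":0.139,"jaw":-1},{"tx":-41,"ty":9,"tz":0,"ax":0,"ay":0,"az":0.139,"jaw":-1}]'
python3 -m jog '[{"tx":-39,"ty":14,"tz":0,"ax":0,"ay":0,"az":0.139,"jaw":-1},{"tx":-37,"ty":20,"tz":0,"ax":0,"ay":0,"az":0.139,"jaw":-1},{"tx":-34,"ty":25,"tz":0,"ax":0,"ay":0,"az":0.139,"jaw":-1},{"tx":-30,"ty":29,"tz":0,"ax":0,"ay":0,"az":0.139,"jaw":-1},{"tx":-26,"ty":33,"tz":0,"ax":0,"ay":0,"az":0.139,"jaw":-1}]'
python3 -m jog '[{"tx":0,"ty":0,"tz":0,"ax":0,"ay":0,"az":0,"jaw":-1}]'
cat >> h.py <<'E'
def wrist():
    s=sense(); c=capture("wrist"); m=np.eye(4); m[:3,:3]=R.from_quat(np.roll(s["ee_rot"],-1)).as_matrix(); m[:3,3]=s["eef_pos"]
    c["camera_from_world"]=np.linalg.inv(m@c["mount"]); return c
def cloud(c):
    d=c["depth"]; v,u=np.mgrid[0:480,0:640]
    r=np.stack([(u-c["cx"])/c["fx"],-(v-c["cy"])/c["fy"],-np.ones(u.shape)],-1)*d[...,None]
    M=np.linalg.inv(c["camera_from_world"]); return r@M[:3,:3].T+M[:3,3]
E
python3 - <<'E'
from h import *
np.set_printoptions(precision=1,suppress=True)
s=sense(); print(s["eef_pos"],s["joints"],s["force"],s["time_s"])
c=wrist(); cv2.imwrite("pics/w2.png",c["color"][:,:,::-1])
for q,z in dict(stamp_grip=47,stamp_foot=0,stand=0,porch=14,slot_end=25.5).items():
    for f in place_of(q,"wrist")[:2]: u,v=f["centre"]; print(q,round(f["conf"],2),np.round([u,v]),world(c,u,v,z=z))
P=cloud(c)[c["depth"]>0]; s=P[(np.hypot(P[:,0]-527,P[:,1]-288)<35)]
for lo,hi in((-9,3),(3,12),(25,70),(70,82)):
    q=s[(s[:,2]>lo)&(s[:,2]<hi)]
    if len(q):print(lo,hi,len(q),q.mean(0),(q.max(0)+q.min(0))/2)
plan((528,287.5,231),-9.4,2)
E
```

```text
time_s: 2.22
eef_pos: [339.2, 361.4, 231.4]
ee_rot: [0.0, 0.497, 0.867, 0.0]
force: [-0.5, 0.1, -0.0]
grip_width: 1.003
grip_force: 0.0
time_s: 2.85
eef_pos: [501.4, 228.7, 231.3]
ee_rot: [-0.0, 0.763, 0.646, 0.0]
force: [0.1, 0.2, -0.3]
grip_width: 0.998
grip_force: 0.0
time_s: 2.98
eef_pos: [501.8, 228.0, 230.8]
ee_rot: [0.0, 0.763, 0.647, -0.0]
force: [0.5, 1.0, 0.5]
grip_width: 0.999
grip_force: 0.0
[501.8 228.  230.8] [ 0.2  0.4  1.4 -0.   1.4  0.4] [0.5 1.  0.5] 2.975
stamp_grip 0.89 [339. 128.] [526.8 288.5  47. ]
stamp_grip 0.63 [445.  21.] [612.6 348.9  47. ]
stamp_foot 0.81 [564. 386.] [720.5  -7.4   0. ]
stamp_foot 0.61 [336. 123.] [526.7 292.4   0. ]
stand 0.95 [384. 401.] [533.5   5.6   0. ]
porch 0.84 [292. 413.] [438.3  17.3  14. ]
slot_end 0.64 [460. 419.] [604.   -8.4  25.5]
-9 3 2956 [526.9 286.7   0.3] [527.  288.    0.3]
3 12 1507 [525.7 291.8   6.2] [526.9 291.    6.2]
25 70 31 [518.6 294.2  41.5] [523.8 291.2  48.7]
70 82 755 [527.  291.   73.9] [527.1 290.8  73.3]
yaw -9.1 dyaw -0.005 tilt [ 0.  0. -1.] pos [499.8 230.5 231.5] dist 64.0
{"tx":30,"ty":9,"tz":0,"az":0.002}
{"tx":30,"ty":9,"tz":0,"az":0.002}
```

View pics/w2.png

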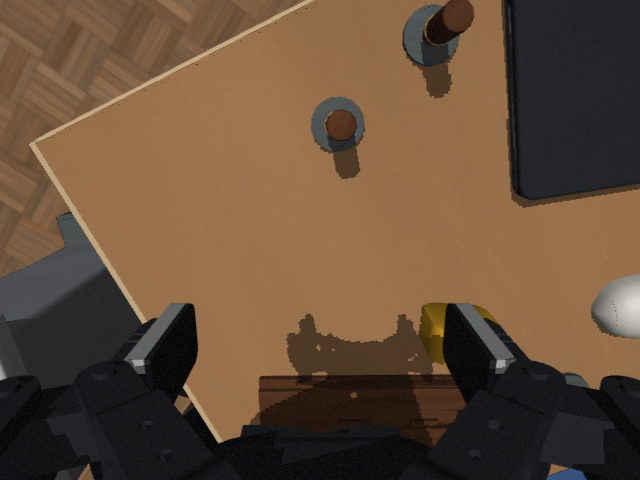

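The wrist view shows the chosen stamp at [340,125], its twin at [445,20] and the stand's near edge along row 378, parallel to the image, so the yaw is right. All cameras agree on the stamp at (527.5,290) with its top at 74. I go over it, down and grip.

```bash
python3 -m jog '[{"tx":31,"ty":9,"tz":0,"ax":0,"ay":0,"az":0,"jaw":-1},{"tx":31,"ty":8,"tz":0,"ax":0,"ay":0,"az":0,"jaw":-1},{"tx":0,"ty":0,"tz":40,"ax":0,"ay":0,"az":0,"jaw":-1},{"tx":0,"ty":0,"tz":40,"ax":0,"ay":0,"az":0,"jaw":-0.3},{"tx":0,"ty":0,"tz":0,"ax":0,"ay":0,"az":0,"jaw":-0.3}]'
python3 - <<'E'
from h import *
np.set_printoptions(precision=1,suppress=True)
c=wrist(); P=cloud(c)[c["depth"]>0]; s=P[(np.hypot(P[:,0]-527,P[:,1]-288)<30)]
for lo,hi in((3,12),(70,82)):
    q=s[(s[:,2]>lo)&(s[:,2]<hi)]
    if len(q):print(lo,hi,len(q),q.mean(0),(q.max(0)+q.min(0))/2)
plan((527.5,290,30),-9.4,4)
E
```

```text
time_s: 3.9
eef_pos: [525.4, 288.3, 149.1]
ee_rot: [-0.001, 0.761, 0.648, -0.003]
force: [0.1, -0.2, 0.4]
grip_width: 0.653
grip_force: 0.0
3 12 1957 [528.1 297.2   6.2] [527.1 292.4   6.7]
70 82 1142 [527.3 291.8  73.8] [527.1 291.3  73.1]
yaw -9.2 dyaw -0.004 tilt [-0. -0. -1.] pos [526.7 288.5 151.6] dist 122.0
{"tx":0,"ty":0,"tz":30,"az":0.001}
{"tx":0,"ty":0,"tz":30,"az":0.001}
{"tx":0,"ty":0,"tz":30,"az":0.001}
{"tx":0,"ty":0,"tz":30,"az":0.001}
```

```bash
python3 -m jog '[{"tx":2,"ty":0,"tz":40,"ax":0,"ay":0,"az":0,"jaw":-0.3},{"tx":0,"ty":0,"tz":40,"ax":0,"ay":0,"az":0,"jaw":-0.3},{"tx":0,"ty":0,"tz":40,"ax":0,"ay":0,"az":0,"jaw":-0.3},{"tx":0,"ty":0,"tz":0,"ax":0,"ay":0,"az":0,"jaw":0.3},{"tx":0,"ty":0,"tz":0,"ax":0,"ay":0,"az":0,"jaw":1}]' 20
python3 -m jog '[{"tx":0,"ty":0,"tz":0,"ax":0,"ay":0,"az":0,"jaw":1},{"tx":0,"ty":0,"tz":0,"ax":0,"ay":0,"az":0,"jaw":1},{"tx":0,"ty":0,"tz":0,"ax":0,"ay":0,"az":0,"jaw":1}]' 30
```

```text
time_s: 4.58
eef_pos: [528.9, 290.8, 34.2]
ee_rot: [0.001, 0.762, 0.648, 0.002]
force: [-1.3, 1.4, -0.8]
grip_width: 0.254
grip_force: 21.6
time_s: 4.95
eef_pos: [528.8, 290.7, 34.0]
ee_rot: [0.001, 0.762, 0.648, 0.002]
force: [-1.9, -0.2, 8.0]
grip_width: 0.25
grip_force: 30.2
```

```bash
python3 -m jog '[{"tx":0,"ty":0,"tz":-20,"ax":0,"ay":0,"az":0,"jaw":1},{"tx":0,"ty":0,"tz":-50,"ax":0,"ay":0,"az":0,"jaw":1},{"tx":0,"ty":0,"tz":-50,"ax":0,"ay":0,"az":0,"jaw":1},{"tx":-30,"ty":5,"tz":0,"ax":0,"ay":0,"az":0,"jaw":1},{"tx":-50,"ty":8,"tz":0,"ax":0,"ay":0,"az":0,"jaw":1}]'
python3 -m jog '[{"tx":-60,"ty":10,"tz":0,"ax":0,"ay":0,"az":0,"jaw":1},{"tx":-60,"ty":10,"tz":0,"ax":0,"ay":0,"az":0,"jaw":1},{"tx":-60,"ty":10,"tz":0,"ax":0,"ay":0,"az":0,"jaw":1},{"tx":-60,"ty":10,"tz":0,"ax":0,"ay":0,"az":0,"jaw":1},{"tx":-40,"ty":6,"tz":0,"ax":0,"ay":0,"az":0,"jaw":1}]'
python3 -m jog '[{"tx":0,"ty":0,"tz":0,"ax":0,"ay":0,"az":0,"jaw":1},{"tx":0,"ty":0,"tz":0,"ax":0,"ay":0,"az":0,"jaw":1}]'
python3 - <<'E'
from h import *
import pickle
np.set_printoptions(precision=1,suppress=True)
print(sense()["joints"])
c=wrist(); cv2.imwrite("pics/w3.png",c["color"][:,:,::-1]); pickle.dump(c,open("w3.pkl","wb"))
for q,z in dict(stand=0,porch=14,slot_end=25.5,seat_span=9).items():
    for f in place_of(q,"wrist")[:2]: u,v=f["centre"]; print(q,round(f["conf"],2),np.round([u,v]),world(c,u,v,z=z))
P=cloud(c); w=P[(c["depth"]>0)&(P[...,2]>20)&(P[...,2]<32)&(abs(P[...,0]-530)<140)&(abs(P[...,1])<70)]
print(len(w),w.max(0),w.min(0),cv2.minAreaRect(w[:,:2].astype(np.float32)))
E
```

```text
time_s: 5.58
eef_pos: [527.5, 209.0, 152.9]
ee_rot: [0.001, 0.761, 0.649, 0.001]
force: [0.6, 0.3, -2.3]
grip_width: 0.247
grip_force: 29.9
time_s: 6.2
eef_pos: [527.9, -77.2, 152.5]
ee_rot: [0.001, 0.762, 0.647, 0.0]
force: [1.0, 1.3, -1.6]
grip_width: 0.246
grip_force: 29.8
time_s: 6.45
eef_pos: [528.0, -74.1, 151.9]
ee_rot: [0.0, 0.762, 0.648, 0.0]
force: [-0.6, 0.3, -1.9]
grip_width: 0.247
grip_force: 29.8
[-0.4  0.4  1.6  0.   1.2 -0.2]
stand 0.72 [308. 110.] [532.2   2.2   0. ]
porch 0.62 [166. 110.] [441.9  16.8  14. ]
slot_end 0.9 [423. 106.] [603.9  -7.6  25.5]
slot_end 0.49 [319. 277.] [ 521.9 -108.4   25.5]
seat_span 0.92 [341. 110.] [553.8  -1.    9. ]
26595 [656.8  53.6  28.5] [437.6 -51.5  20. ] ((547.36962890625, -0.75750732421875), (76.09100341796875, 210.9400177001953), 80.74847412109375)
```

View pics/w3.png

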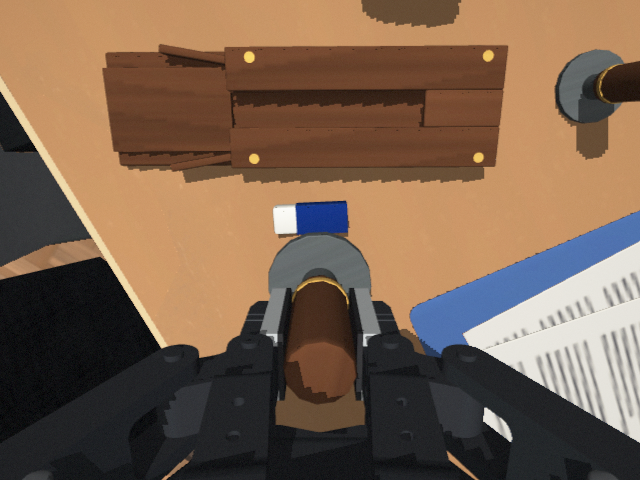

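The wrist view shows the stand's porch at [105–228, 68–165], the slot from [232,108] to its closed end [425,108], four brass screws, the eraser at [310,217] and the held stamp upright with its foot at [320,275]. The screws lie symmetric to the slot, so I use them for the stand's frame.

```bash
python3 - <<'E'
from h import *
import pickle
np.set_printoptions(precision=1,suppress=True)
c=pickle.load(open("w3.pkl","rb"))
hsv=cv2.cvtColor(c["color"],cv2.COLOR_RGB2HSV)
for (u,v) in [(249,57),(488,56),(254,159),(478,158)]:
    p=hsv[v-9:v+10,u-9:u+10]; yy,xx=np.nonzero((p[...,2]>180)&(p[...,1]>100))
    print("screw",(u-9+xx.mean(),v-9+yy.mean()),world(c,u-9+xx.mean(),v-9+yy.mean(),z=26))
print("porch depth z",[cloud(c)[v,u] for u,v in((130,110),(170,110),(210,110))], "cover", cloud(c)[70,350])
# slot edges: dark rows
g=cv2.cvtColor(c["color"],cv2.COLOR_RGB2GRAY).astype(int)
for u in(260,300,340,380,410):
    print(u,g[84:98,u],g[120:132,u])
print("end row108",g[108,415:435],"mouth row 75",g[75,218:236], "row 140",g[140,224:242],"back 75",g[75,496:512],"back 140",g[140,488:506])
E
```

```text
screw (np.float64(248.88118811881188), np.float64(56.663366336633665)) [503.2  37.6  26. ]
screw (np.float64(487.8), np.float64(55.32)) [644.5  15.4  26. ]
screw (np.float64(253.65853658536585), np.float64(158.4878048780488)) [493.8 -21.9  26. ]
screw (np.float64(478.40697674418607), np.float64(157.69767441860466)) [635.5 -44.3  26. ]
porch depth z [array([419.4,  20.5,  14.4]), array([445. ,  16.3,  15. ]), array([470.1,  12.3,  13.5])] cover [561.9  20.5  26. ]
260 [74 78 76 76 75 66 45 37 31 40 41 39 39 41] [76 77 78 76 77 80 79 76 80 82 81 84]
300 [78 81 80 77 78 61 35 40 38 40 40 35 36 40] [74 76 76 78 79 77 79 67 86 84 82 83]
340 [80 79 81 79 78 57 33 39 30 32 40 39 38 39] [76 78 78 78 79 77 78 66 88 86 82 82]
380 [80 79 78 80 74 53 27 35 38 38 38 39 41 41] [76 77 78 80 80 80 76 57 76 77 79 78]
410 [76 74 74 68 67 46 33 34 41 40 38 39 38 40] [76 77 78 79 78 81 78 73 78 78 82 80]
end row108 [83 83 85 83 86 57 48 44 38 45 73 84 87 85 87 85 84 82 84 84] mouth row 75 [80 81 79 79 76 80 80 61 65 69 74 75 72 73 75 73 72 72] row 140 [71 72 73 70 71 64 71 82 80 80 83 80 82 82 81 81 80 81] back 75 [ 71  76  70  72  72  71  71  69  69 139 157 157 158 157 158 159] back 140 [ 74  77  74  79  79  78  77  77  77  74 141 157 160 160 159 158 158 160]
```

```bash
python3 - <<'E'
from h import *
import pickle
np.set_printoptions(precision=1,suppress=True)
c=pickle.load(open("w3.pkl","rb"))
d=np.array([141.5,-22.3]); d/=np.hypot(*d); n=np.array([-d[1],d[0]]); o=np.array([498.5,7.85])
for k,u,v in(("mouth",225,75),("mouth",229.5,140),("back",505,75),("back",498,140),("end",424.5,108),("slot-",340,127),("slot+",340,89),("slot-",270,127.5),("slot+",270,89.5)):
    w=world(c,u,v,z=25.5)[:2]-o; print(k,"along",round(w@d,1),"across",round(w@n,1))
# held stamp: foot disc at its height
s=sense()["eef_pos"]; zf=s[2]-32
p=world(c,319.5,277,z=zf+6); print("foot?",p, "tcp",s)
P=cloud(c); q=P[(c["depth"]>0)&(np.hypot(P[...,0]-s[0],P[...,1]-s[1])<30)&(P[...,2]>zf-8)&(P[...,2]<zf+14)]
print("foot z",np.percentile(q,[5,50,95],axis=0))
E
```

```text
mouth along -15.1 across 19.9
mouth along -14.8 across -18.5
back along 154.9 across 19.2
back along 154.9 across -19.3
end along 107.2 across 0.2
slot- along 55.0 across -10.9
slot+ along 54.8 across 11.6
slot- along 11.1 across -11.0
slot+ along 11.9 across 11.5
foot? [528.5 -70.3 125.5] tcp [528.  -73.8 151.5]
foot z [[509.8 -75.5 122.6]
 [529.9 -64.2 124.1]
 [547.1 -53.1 125.5]]
```

```bash
python3 -c "
from h import *
plan((444.2,16.6,151.5),-9.0,3)"
```

```text
yaw -9.1 dyaw 0.003 tilt [ 0. -0. -1.] pos [528.  -73.8 151.5] dist 123.0
{"tx":25,"ty":-32,"tz":-0,"az":-0.001}
{"tx":25,"ty":-32,"tz":-0,"az":-0.001}
{"tx":25,"ty":-32,"tz":-0,"az":-0.001}
```

```bash
python3 -m jog '[{"tx":25,"ty":-32,"tz":0,"ax":0,"ay":0,"az":0,"jaw":1},{"tx":25,"ty":-32,"tz":0,"ax":0,"ay":0,"az":0,"jaw":1},{"tx":26,"ty":-33,"tz":0,"ax":0,"ay":0,"az":0,"jaw":1},{"tx":0,"ty":0,"tz":40,"ax":0,"ay":0,"az":0,"jaw":1},{"tx":0,"ty":0,"tz":40,"ax":0,"ay":0,"az":0,"jaw":1}]'
python3 -m jog '[{"tx":0,"ty":0,"tz":10,"ax":0,"ay":0,"az":0,"jaw":1},{"tx":0,"ty":0,"tz":0,"ax":0,"ay":0,"az":0,"jaw":1}]'
python3 - <<'E'
from h import *
np.set_printoptions(precision=1,suppress=True)
c=wrist(); cv2.imwrite("pics/w4.png",c["color"][:,:,::-1])
plan((444.2,16.6,50),-9,1)
E
```

```text
time_s: 7.32
eef_pos: [444.6, 16.6, 70.9]
ee_rot: [0.001, 0.761, 0.649, 0.001]
force: [1.8, 0.1, -1.9]
grip_width: 0.247
grip_force: 30.1
time_s: 7.58
eef_pos: [444.7, 16.0, 61.7]
ee_rot: [0.0, 0.762, 0.648, 0.0]
force: [0.5, 0.2, -1.7]
grip_width: 0.25
grip_force: 30.1
yaw -9.2 dyaw 0.004 tilt [ 0. -0. -1.] pos [445.1  15.9  62.3] dist 12.0
{"tx":1,"ty":-1,"tz":12,"az":-0.004}
```

View pics/w4.png

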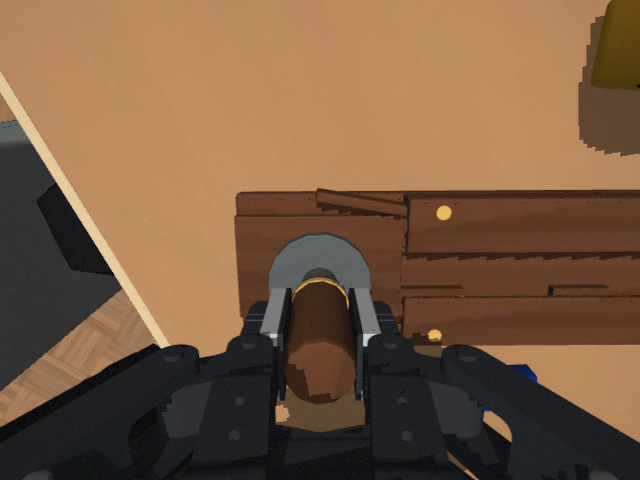

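The foot hangs just above the porch at [320,275], on the line of the slot mouth at [405,275]. I lower it gently to contact.

```bash
python3 -m jog '[{"tx":0,"ty":-1,"tz":10,"ax":0,"ay":0,"az":0,"jaw":1},{"tx":0,"ty":0,"tz":1,"ax":0,"ay":0,"az":0,"jaw":1},{"tx":0,"ty":0,"tz":0,"ax":0,"ay":0,"az":0,"jaw":1}]'
python3 -m jog '[{"tx":0,"ty":0,"tz":1,"ax":0,"ay":0,"az":0,"jaw":1},{"tx":0,"ty":0,"tz":0,"ax":0,"ay":0,"az":0,"jaw":1}]'
python3 -m jog '[{"tx":0,"ty":0,"tz":1,"ax":0,"ay":0,"az":0,"jaw":1},{"tx":0,"ty":0,"tz":0,"ax":0,"ay":0,"az":0,"jaw":1}]'
```

```text
time_s: 8.0
eef_pos: [443.5, 16.1, 50.5]
ee_rot: [0.0, 0.762, 0.648, 0.0]
force: [0.2, -0.3, -2.7]
grip_width: 0.246
grip_force: 30.1
time_s: 8.25
eef_pos: [443.4, 16.1, 49.3]
ee_rot: [0.0, 0.762, 0.648, 0.0]
force: [0.6, 0.1, -0.7]
grip_width: 0.247
grip_force: 30.1
time_s: 8.5
eef_pos: [443.4, 16.1, 48.2]
ee_rot: [-0.0, 0.762, 0.648, -0.0]
force: [0.5, -0.2, -2.0]
grip_width: 0.247
grip_force: 30.1
```

```bash
python3 -m jog '[{"tx":0,"ty":0,"tz":0.5,"ax":0,"ay":0,"az":0,"jaw":1},{"tx":0,"ty":0,"tz":0,"ax":0,"ay":0,"az":0,"jaw":1}]'
python3 -m jog '[{"tx":0,"ty":0,"tz":0.5,"ax":0,"ay":0,"az":0,"jaw":1},{"tx":0,"ty":0,"tz":0,"ax":0,"ay":0,"az":0,"jaw":1}]'
```

```text
time_s: 8.75
eef_pos: [443.6, 16.0, 48.1]
ee_rot: [0.0, 0.762, 0.648, 0.0]
force: [-2.6, 0.4, 3.4]
grip_width: 0.247
grip_force: 30.4
time_s: 9.0
eef_pos: [443.8, 16.0, 48.0]
ee_rot: [0.0, 0.762, 0.648, 0.0]
force: [-2.8, -0.5, 9.6]
grip_width: 0.245
grip_force: 31.0
```

Contact with the porch is at +9.6 N. I ease up and open to a loose cage round the handle, so the foot can drop freely. Then I lower the fingers to push low and check the stamp.

```bash
python3 -m jog '[{"tx":0,"ty":0,"tz":-1,"ax":0,"ay":0,"az":0,"jaw":1},{"tx":0,"ty":0,"tz":0,"ax":0,"ay":0,"az":0,"jaw":0.41},{"tx":0,"ty":0,"tz":0,"ax":0,"ay":0,"az":0,"jaw":0.41},{"tx":0,"ty":0,"tz":8,"ax":0,"ay":0,"az":0,"jaw":0.41},{"tx":0,"ty":0,"tz":7,"ax":0,"ay":0,"az":0,"jaw":0.41}]' 20
cat >> h.py <<'E'
O=np.array([533.1,2.6]); D=np.array([.9878,-.1557]); N=np.array([.1557,.9878])
def feel():
    "stamp top height/tilt (wrist depth), TCP along/across the stand, push force along slot"
    c=wrist(); s=sense(); P=cloud(c); t=s["eef_pos"]; q=P-t
    m=(c["depth"]>0)&(np.hypot(q[...,0],q[...,1])<18)&(P[...,2]>70)&(P[...,2]<100)
    w=P[m]; x=t[:2]-O
    if len(w)>50:
        z=np.percentile(w[:,2],90); top=w[abs(w[:,2]-z)<4]; h=np.median(top[:,2]); a=top[:,:2].mean(0)-O
        f=np.linalg.lstsq(np.c_[top[:,:2]-top[:,:2].mean(0),np.ones(len(top))],top[:,2],rcond=None)[0]
        print("top z %.1f at along %.1f across %.1f slope %.2f n %d"%(h,a@D,a@N,f[:2]@D,len(top)))
    print("t %.1f tcp along %.1f across %.1f z %.1f F %s push %.1f w %.3f"%(s["time_s"],x@D,x@N,t[2],np.round(s["force"],1),s["force"][:2]@D,s["grip_width"]))
E
python3 -c "
from h import *
feel(); c=wrist(); cv2.imwrite('pics/w5.png',c['color'][:,:,::-1])"
```

```text
time_s: 9.62
eef_pos: [443.2, 16.1, 32.6]
ee_rot: [-0.0, 0.762, 0.648, -0.0]
force: [0.6, -0.6, 0.3]
grip_width: 0.294
grip_force: 0.0
top z 88.0 at along -91.2 across 2.5 slope -0.00 n 4485
t 9.7 tcp along -91.4 across -0.6 z 31.9 F [-1.6  0.7 -0.7] push -1.7 w 0.300
```

View pics/w5.png

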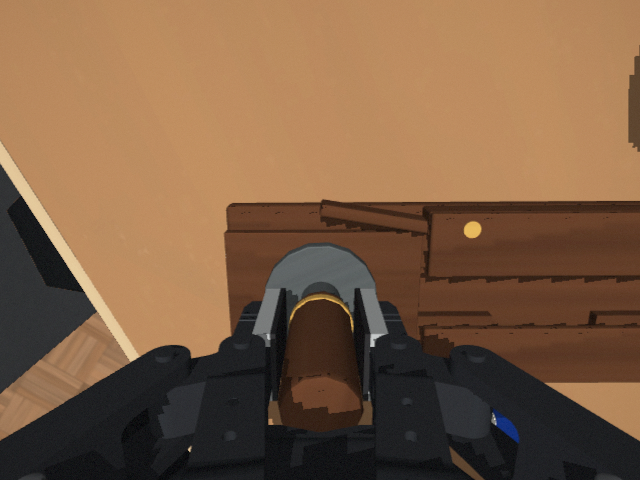

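Released: the stamp stands on the porch, top at 88.0 mm (14+74 as it must be) and no tilt, with small gaps on both pads at [272,330] and [368,330]. I slide it gently, with a check between steps that stops the chain on any drop, tilt or push force.

```bash
cat >> h.py <<'E'
def check():
    import io,contextlib,re,sys
    b=io.StringIO()
    with contextlib.redirect_stdout(b): feel()
    s=b.getvalue(); print(s,end="")
    z=re.search(r"top z ([\d.]+).*slope (-?[\d.]+)",s); p=float(re.search(r"push (-?[\d.]+)",s)[1])
    if not z or float(z[1])<86.3 or abs(float(z[2]))>.06 or p<-4.5: print("STOP"); sys.exit(1)
E
echo 'from h import *; check()' > ck.py
python3 -m jog '[{"tx":0,"ty":3,"tz":0,"ax":0,"ay":0,"az":0,"jaw":0.41},{"tx":0,"ty":3,"tz":0,"ax":0,"ay":0,"az":0,"jaw":0.41},{"tx":0,"ty":3,"tz":0,"ax":0,"ay":0,"az":0,"jaw":0.41},{"tx":0,"ty":3,"tz":0,"ax":0,"ay":0,"az":0,"jaw":0.41}]' >/dev/null && python3 ck.py &&
python3 -m jog '[{"tx":0,"ty":3,"tz":0,"ax":0,"ay":0,"az":0,"jaw":0.41},{"tx":0,"ty":3,"tz":0,"ax":0,"ay":0,"az":0,"jaw":0.41}]' >/dev/null && python3 ck.py &&
python3 -m jog '[{"tx":0,"ty":3,"tz":0,"ax":0,"ay":0,"az":0,"jaw":0.41},{"tx":0,"ty":3,"tz":0,"ax":0,"ay":0,"az":0,"jaw":0.41}]' >/dev/null && python3 ck.py &&
python3 -m jog '[{"tx":0,"ty":3,"tz":0,"ax":0,"ay":0,"az":0,"jaw":0.41},{"tx":0,"ty":3,"tz":0,"ax":0,"ay":0,"az":0,"jaw":0.41}]' >/dev/null && python3 ck.py
```

```text
top z 87.9 at along -80.0 across 2.1 slope 0.00 n 4601
t 10.3 tcp along -78.0 across -0.8 z 33.4 F [-0.3  0.4 -0.1] push -0.4 w 0.294
top z 87.9 at along -74.1 across 2.2 slope -0.00 n 4592
t 10.6 tcp along -72.1 across -0.8 z 33.4 F [ 0.3 -0.6  0.8] push 0.3 w 0.296
top z 87.9 at along -68.1 across 2.2 slope -0.00 n 4605
t 10.9 tcp along -66.1 across -0.8 z 33.4 F [-0.5 -0.1  0.7] push -0.5 w 0.295
top z 88.0 at along -62.1 across 2.2 slope -0.00 n 4626
t 11.2 tcp along -60.1 across -0.8 z 33.3 F [0.4 0.4 0.1] push 0.3 w 0.295
```

The stamp slides freely, so I go on to just before the seat's span.

```bash

python3 -m jog '[{"tx":0,"ty":3,"tz":0,"ax":0,"ay":0,"az":0,"jaw":0.41},{"tx":0,"ty":3,"tz":0,"ax":0,"ay":0,"az":0,"jaw":0.41},{"tx":0,"ty":3,"tz":0,"ax":0,"ay":0,"az":0,"jaw":0.41}]' >/dev/null && python3 ck.py &&
python3 -m jog '[{"tx":0,"ty":3,"tz":0,"ax":0,"ay":0,"az":0,"jaw":0.41},{"tx":0,"ty":3,"tz":0,"ax":0,"ay":0,"az":0,"jaw":0.41},{"tx":0,"ty":3,"tz":0,"ax":0,"ay":0,"az":0,"jaw":0.41}]' >/dev/null && python3 ck.py &&
python3 -m jog '[{"tx":0,"ty":3,"tz":0,"ax":0,"ay":0,"az":0,"jaw":0.41},{"tx":0,"ty":3,"tz":0,"ax":0,"ay":0,"az":0,"jaw":0.41},{"tx":0,"ty":3,"tz":0,"ax":0,"ay":0,"az":0,"jaw":0.41}]' >/dev/null && python3 ck.py &&
python3 -m jog '[{"tx":0,"ty":3,"tz":0,"ax":0,"ay":0,"az":0,"jaw":0.41},{"tx":0,"ty":3,"tz":0,"ax":0,"ay":0,"az":0,"jaw":0.41},{"tx":0,"ty":3,"tz":0,"ax":0,"ay":0,"az":0,"jaw":0.41}]' >/dev/null && python3 ck.py
```

```text
top z 88.0 at along -52.6 across 2.2 slope -0.01 n 4648
t 11.6 tcp along -51.1 across -0.8 z 33.4 F [1.  0.3 0. ] push 1.0 w 0.295
top z 87.9 at along -43.7 across 2.2 slope -0.01 n 4688
t 12.0 tcp along -42.2 across -0.9 z 33.3 F [-0.3  0.1  0.2] push -0.3 w 0.299
top z 87.8 at along -34.8 across 2.2 slope -0.01 n 4725
t 12.4 tcp along -33.1 across -0.9 z 33.3 F [-0.6 -0.2  0.5] push -0.6 w 0.294
top z 87.8 at along -26.0 across 2.2 slope -0.00 n 4750
t 12.9 tcp along -24.2 across -1.0 z 33.3 F [-0.2 -0.5 -1. ] push -0.2 w 0.295
```

Now 1 mm rows, two per check, across the span.

```bash

python3 -m jog '[{"tx":0,"ty":1,"tz":0,"ax":0,"ay":0,"az":0,"jaw":0.41},{"tx":0,"ty":1,"tz":0,"ax":0,"ay":0,"az":0,"jaw":0.41}]' >/dev/null && python3 ck.py &&
python3 -m jog '[{"tx":0,"ty":1,"tz":0,"ax":0,"ay":0,"az":0,"jaw":0.41},{"tx":0,"ty":1,"tz":0,"ax":0,"ay":0,"az":0,"jaw":0.41}]' >/dev/null && python3 ck.py &&
python3 -m jog '[{"tx":0,"ty":1,"tz":0,"ax":0,"ay":0,"az":0,"jaw":0.41},{"tx":0,"ty":1,"tz":0,"ax":0,"ay":0,"az":0,"jaw":0.41}]' >/dev/null && python3 ck.py &&
python3 -m jog '[{"tx":0,"ty":1,"tz":0,"ax":0,"ay":0,"az":0,"jaw":0.41},{"tx":0,"ty":1,"tz":0,"ax":0,"ay":0,"az":0,"jaw":0.41}]' >/dev/null && python3 ck.py &&
python3 -m jog '[{"tx":0,"ty":1,"tz":0,"ax":0,"ay":0,"az":0,"jaw":0.41},{"tx":0,"ty":1,"tz":0,"ax":0,"ay":0,"az":0,"jaw":0.41}]' >/dev/null && python3 ck.py &&
python3 -m jog '[{"tx":0,"ty":1,"tz":0,"ax":0,"ay":0,"az":0,"jaw":0.41},{"tx":0,"ty":1,"tz":0,"ax":0,"ay":0,"az":0,"jaw":0.41}]' >/dev/null && python3 ck.py &&
python3 -m jog '[{"tx":0,"ty":1,"tz":0,"ax":0,"ay":0,"az":0,"jaw":0.41},{"tx":0,"ty":1,"tz":0,"ax":0,"ay":0,"az":0,"jaw":0.41}]' >/dev/null && python3 ck.py &&
python3 -m jog '[{"tx":0,"ty":1,"tz":0,"ax":0,"ay":0,"az":0,"jaw":0.41},{"tx":0,"ty":1,"tz":0,"ax":0,"ay":0,"az":0,"jaw":0.41}]' >/dev/null && python3 ck.py &&
python3 -m jog '[{"tx":0,"ty":1,"tz":0,"ax":0,"ay":0,"az":0,"jaw":0.41},{"tx":0,"ty":1,"tz":0,"ax":0,"ay":0,"az":0,"jaw":0.41}]' >/dev/null && python3 ck.py &&
python3 -m jog '[{"tx":0,"ty":1,"tz":0,"ax":0,"ay":0,"az":0,"jaw":0.41},{"tx":0,"ty":1,"tz":0,"ax":0,"ay":0,"az":0,"jaw":0.41}]' >/dev/null && python3 ck.py
```

```text
top z 87.7 at along -24.2 across 2.3 slope -0.00 n 4801
t 13.2 tcp along -22.6 across -1.0 z 33.3 F [-0.3 -0.7  0.6] push -0.2 w 0.295
top z 87.8 at along -22.1 across 2.3 slope -0.00 n 4769
t 13.5 tcp along -20.5 across -1.0 z 33.3 F [-0.4 -0.3 -0.1] push -0.3 w 0.297
top z 87.7 at along -20.0 across 2.3 slope -0.01 n 4817
t 13.8 tcp along -18.5 across -1.0 z 33.3 F [0.1 0.7 0.9] push -0.0 w 0.290
top z 87.8 at along -16.6 across 2.3 slope -0.03 n 4793
t 14.1 tcp along -16.5 across -1.0 z 33.3 F [-0.1  1.3 -0.6] push -0.3 w 0.297
top z 87.7 at along -13.0 across 2.3 slope -0.05 n 4780
t 14.4 tcp along -14.5 across -1.0 z 33.3 F [0.  0.8 0.4] push -0.1 w 0.296
top z 87.5 at along -10.5 across 2.2 slope -0.06 n 4791
t 14.7 tcp along -12.5 across -1.0 z 33.3 F [ 0.2 -0.1 -0.4] push 0.2 w 0.295
top z 87.3 at along -8.1 across 2.2 slope -0.07 n 4794
t 15.0 tcp along -10.6 across -1.0 z 33.3 F [ 0.2 -0.3  0.9] push 0.3 w 0.295
STOP
```

The top has begun to lean forward by 0.07 rad and there is no push force. That fits the foot's front dipping over the seat's near edge, with the seat only a few mm ahead. I continue in 1 mm checks with the stop set at z<85, slope>0.12 or push>3 N.

```bash
sed -i 's/<86.3/<85/; s/>.06 /> .12 /; s/p<-4.5/p<-3/' h.py
python3 -m jog '[{"tx":0,"ty":1,"tz":0,"ax":0,"ay":0,"az":0,"jaw":0.41}]' >/dev/null && python3 ck.py &&
python3 -m jog '[{"tx":0,"ty":1,"tz":0,"ax":0,"ay":0,"az":0,"jaw":0.41}]' >/dev/null && python3 ck.py &&
python3 -m jog '[{"tx":0,"ty":1,"tz":0,"ax":0,"ay":0,"az":0,"jaw":0.41}]' >/dev/null && python3 ck.py &&
python3 -m jog '[{"tx":0,"ty":1,"tz":0,"ax":0,"ay":0,"az":0,"jaw":0.41}]' >/dev/null && python3 ck.py
```

```text
top z 87.2 at along -7.0 across 2.2 slope -0.07 n 4801
t 15.2 tcp along -9.5 across -1.0 z 33.3 F [-0.8 -0.4 -0.6] push -0.7 w 0.294
top z 87.1 at along -6.0 across 2.1 slope -0.07 n 4809
t 15.3 tcp along -8.5 across -1.0 z 33.3 F [-0.3 -0.4 -0.1] push -0.3 w 0.293
top z 87.0 at along -4.9 across 2.1 slope -0.07 n 4801
t 15.5 tcp along -7.5 across -1.1 z 33.3 F [ 0.3  0.1 -0.2] push 0.3 w 0.292
top z 86.9 at along -4.0 across 2.0 slope -0.07 n 4813
t 15.7 tcp along -6.5 across -1.0 z 33.3 F [-0.5  0.8 -0.7] push -0.6 w 0.294
```

```bash

python3 -m jog '[{"tx":0,"ty":1,"tz":0,"ax":0,"ay":0,"az":0,"jaw":0.41}]' >/dev/null && python3 ck.py &&
python3 -m jog '[{"tx":0,"ty":1,"tz":0,"ax":0,"ay":0,"az":0,"jaw":0.41}]' >/dev/null && python3 ck.py &&
python3 -m jog '[{"tx":0,"ty":1,"tz":0,"ax":0,"ay":0,"az":0,"jaw":0.41}]' >/dev/null && python3 ck.py &&
python3 -m jog '[{"tx":0,"ty":1,"tz":0,"ax":0,"ay":0,"az":0,"jaw":0.41}]' >/dev/null && python3 ck.py &&
python3 -m jog '[{"tx":0,"ty":1,"tz":0,"ax":0,"ay":0,"az":0,"jaw":0.41}]' >/dev/null && python3 ck.py &&
python3 -m jog '[{"tx":0,"ty":1,"tz":0,"ax":0,"ay":0,"az":0,"jaw":0.41}]' >/dev/null && python3 ck.py
```

```text
top z 86.8 at along -3.0 across 2.0 slope -0.07 n 4808
t 15.8 tcp along -5.5 across -1.0 z 33.3 F [ 0.5  0.1 -0.4] push 0.5 w 0.295
top z 86.7 at along -2.0 across 1.9 slope -0.07 n 4813
t 16.0 tcp along -4.5 across -1.0 z 33.3 F [-0.1  0.3  0. ] push -0.1 w 0.294
top z 86.6 at along -0.9 across 1.9 slope -0.07 n 4814
t 16.2 tcp along -3.6 across -1.0 z 33.3 F [-0.   0.2 -1.1] push -0.1 w 0.293
top z 86.5 at along -0.0 across 1.9 slope -0.06 n 4847
t 16.4 tcp along -2.6 across -1.1 z 33.3 F [-0.3 -0.5 -0.5] push -0.2 w 0.295
top z 86.3 at along 1.0 across 1.8 slope -0.07 n 4831
t 16.6 tcp along -1.5 across -1.1 z 33.3 F [-0.2  0.8 -0.5] push -0.4 w 0.299
top z 86.3 at along 2.0 across 1.8 slope -0.07 n 4839
t 16.7 tcp along -0.5 across -1.1 z 33.3 F [-0.2  1.1 -0.6] push -0.4 w 0.297
```

The top sinks about 0.1 mm per mm at a constant lean with no push force: the foot is riding down over the near edge. I continue.

```bash

python3 -m jog '[{"tx":0,"ty":1,"tz":0,"ax":0,"ay":0,"az":0,"jaw":0.41}]' >/dev/null && python3 ck.py &&
python3 -m jog '[{"tx":0,"ty":1,"tz":0,"ax":0,"ay":0,"az":0,"jaw":0.41}]' >/dev/null && python3 ck.py &&
python3 -m jog '[{"tx":0,"ty":1,"tz":0,"ax":0,"ay":0,"az":0,"jaw":0.41}]' >/dev/null && python3 ck.py &&
python3 -m jog '[{"tx":0,"ty":1,"tz":0,"ax":0,"ay":0,"az":0,"jaw":0.41}]' >/dev/null && python3 ck.py &&
python3 -m jog '[{"tx":0,"ty":1,"tz":0,"ax":0,"ay":0,"az":0,"jaw":0.41}]' >/dev/null && python3 ck.py &&
python3 -m jog '[{"tx":0,"ty":1,"tz":0,"ax":0,"ay":0,"az":0,"jaw":0.41}]' >/dev/null && python3 ck.py
```

```text
top z 86.1 at along 3.0 across 1.8 slope -0.07 n 4858
t 16.9 tcp along 0.4 across -1.1 z 33.3 F [-0.5 -0.1 -1.1] push -0.4 w 0.299
top z 86.0 at along 4.0 across 1.7 slope -0.07 n 4851
t 17.1 tcp along 1.5 across -1.1 z 33.3 F [ 0.2  0.3 -0.5] push 0.2 w 0.293
top z 85.9 at along 4.9 across 1.7 slope -0.07 n 4855
t 17.2 tcp along 2.5 across -1.1 z 33.3 F [-0.8  0.2 -1.1] push -0.8 w 0.297
top z 85.7 at along 6.0 across 1.7 slope -0.07 n 4873
t 17.4 tcp along 3.4 across -1.1 z 33.3 F [ 0.4 -0.2 -0.4] push 0.5 w 0.292
top z 85.4 at along 6.9 across 2.0 slope -0.07 n 4920
t 17.6 tcp along 4.5 across -1.1 z 33.3 F [-0.5 -0.1 -0.5] push -0.5 w 0.295
top z 84.9 at along 7.7 across 3.0 slope -0.06 n 4930
t 17.8 tcp along 5.5 across -1.1 z 33.4 F [ 0.  -0.6 -0.5] push 0.1 w 0.296
STOP
```

```bash
sed -i 's/<85 /<83.8 /; s/)<85/)<83.8/' h.py
python3 -m jog '[{"tx":0,"ty":1,"tz":0,"ax":0,"ay":0,"az":0,"jaw":0.41}]' >/dev/null && python3 ck.py &&
python3 -m jog '[{"tx":0,"ty":1,"tz":0,"ax":0,"ay":0,"az":0,"jaw":0.41}]' >/dev/null && python3 ck.py &&
python3 -m jog '[{"tx":0,"ty":1,"tz":0,"ax":0,"ay":0,"az":0,"jaw":0.41}]' >/dev/null && python3 ck.py
```

```text
top z 83.1 at along 4.7 across 0.0 slope -0.00 n 4747
t 17.9 tcp along 6.5 across -1.1 z 33.3 F [ 0.  -0.2  0.1] push 0.1 w 0.298
STOP
```

The stamp dropped: its top is at 83.1 mm (9+74 = 83), it is upright and there is no push force. I stop, centre the cage, open and rise straight up.

```bash

python3 -m jog '[{"tx":0,"ty":-1.8,"tz":0,"ax":0,"ay":0,"az":0,"jaw":0.41},{"tx":0,"ty":0,"tz":0,"ax":0,"ay":0,"az":0,"jaw":0.2},{"tx":0,"ty":0,"tz":0,"ax":0,"ay":0,"az":0,"jaw":0},{"tx":0,"ty":0,"tz":0,"ax":0,"ay":0,"az":0,"jaw":-0.2}]'
python3 -c "from h import *; feel()"
python3 -m jog '[{"tx":0,"ty":0,"tz":-15,"ax":0,"ay":0,"az":0,"jaw":-0.2},{"tx":0,"ty":0,"tz":-30,"ax":0,"ay":0,"az":0,"jaw":-0.2},{"tx":0,"ty":0,"tz":-40,"ax":0,"ay":0,"az":0,"jaw":-0.2},{"tx":0,"ty":0,"tz":-40,"ax":0,"ay":0,"az":0,"jaw":-0.2},{"tx":0,"ty":0,"tz":0,"ax":0,"ay":0,"az":0,"jaw":-0.2}]'
python3 -c "
from h import *
feel(); c=capture('side'); cv2.imwrite('pics/s6.png',cv2.resize(c['color'][200:350,180:380,::-1],(800,600)))"
```

```text
time_s: 18.45
eef_pos: [537.4, 0.8, 33.3]
ee_rot: [0.0, 0.762, 0.648, 0.0]
force: [0.2, -0.9, -0.3]
grip_width: 0.604
grip_force: 0.0
top z 82.9 at along 5.3 across 0.6 slope 0.00 n 4643
t 18.5 tcp along 4.5 across -1.1 z 33.3 F [-0.7 -0.1 -0.1] push -0.7 w 0.596
time_s: 19.12
eef_pos: [538.8, 0.6, 162.1]
ee_rot: [0.003, 0.762, 0.648, 0.002]
force: [0.6, -0.4, 0.0]
grip_width: 0.602
grip_force: 0.0
top z 83.0 at along 5.3 across -0.3 slope 0.01 n 1082
t 19.2 tcp along 4.9 across -1.0 z 159.9 F [-0.2  0.2  0.5] push -0.2 w 0.601
```

View pics/s6.png

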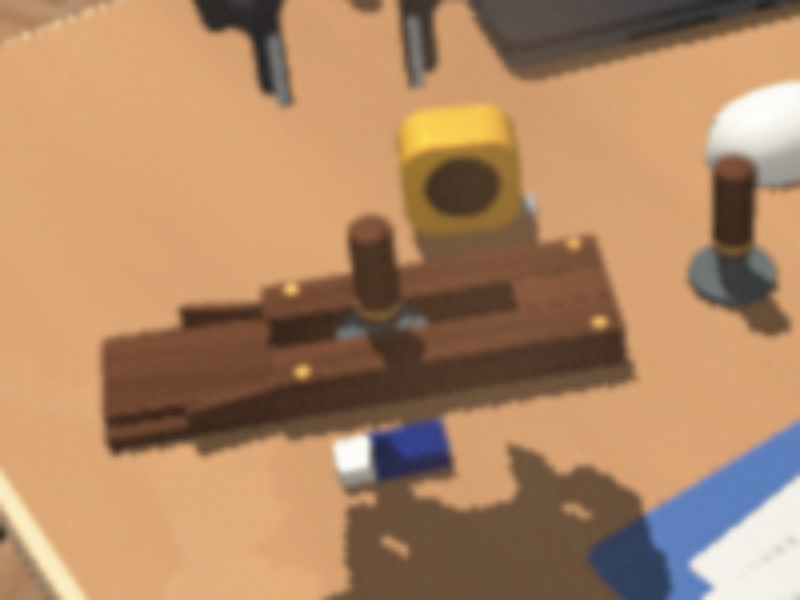

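The side view shows the stamp upright in the slot at [375,270], its top at 83.0 mm. The gripper is clear above it, and the eraser and tape measure are where they were.

```bash
python3 -c "from rig import finish_job; print(finish_job())"
```

```text
the job is handed in; nothing more can be done
None
```

The stamp is seated upright in the hidden seat about 5 mm along the stand and let go; it dropped in under its own weight, the slide showed no push force above about 1 N, and I handed the job in at about 19 s.

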